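# Padlock the medicine box on the kitchen worktop

### The arm

A 6-joint arm with a two-finger parallel gripper is mounted at the origin on the work surface. World frame = base frame: x ahead of the robot, y to its left, z up, the work surface at z = 0. Lengths are in mm, angles in rad, forces in N, time in s.
With the tool pointing down it reaches from about 300 to 875 mm from the base axis. Payload 4.2 kg.
Tool frame: the origin (TCP) lies between the finger pads; the fingertips stand 22 mm ahead of it and the grasp point (between the pads) lies 3 mm ahead of it (arm.tips_ahead is the distance from the TCP to the fingertips, in mm); x points along the fingers, z is the direction in which the jaws open and shut, and the axes are right-handed (so a half turn about x gives the same grasp; the last joint's range is limited). The gripper opens to 85 mm and grips with 20 to 120 N. Pads are 22 mm wide; open, the fingers measure 114 mm over their backs; the gripper's body (76 mm by 85 mm) begins 54 mm behind the grasp point. The pads swing forward as they close: fully open they stand 13 mm farther back than shut.
Start: joints at [-1.245, 0.32, 1.565, -0, 1.257, -0.02], TCP at [194.899, -540.975, 253.338] pointing down, gripper open.
Joint ranges: [-3.11, 3.11], [-0.84, 2.01], [0.21, 2.61], [-1.34, 4.49], [0.05, 2.63], [-2.56, 2.56]. Speed limits (rad/s): [2.57, 2.57, 3.14, 3.14, 3.14, 3.14].

### API

Orientations are given as a rotation vector (axis times angle).
In Python, from bench import arm gives the robot as it stands.
- The arm moves only by the tool step_arm, never from a script. Its argument "moves" is a list of rows, each a list of 6 numbers: the shift along the tool's x, y, z in cm, then the turn, a rotation vector about the tool's x, y, z in degrees. A call has exactly 10 rows; each row is the pose to reach, as a shift and turn from the pose commanded when the call began, along the tool's axes at that moment; what a row does not reach only later rows make up. A row lasts 1/10 s, in which the tool goes at most 50 mm and 8.59 degrees, less where a joint would pass 70% of its speed; a pose out of reach is approached as far as the arm can. A call with a gripper value outside its range is refused whole. "jaw" is the finger opening in cm, from 0 to 8.54, set as the call begins (left out, the last holds). The fingers move at their own pace and stop on an object; "grip_force" is the grip in N (left out, the last holds). Time passes only in rows, so rows that repeat a pose let the fingers close, or fill a call up. It gives the time, the measured TCP pose, the force and the opening at its end, in the units of the state.
- arm.get_obs(): the state, without advancing time (a new reading comes with each control period).
- arm.grab_frame(name): name is "scene" or "top"; returns a dict with "pixels" (384x512x3 uint8, red, green, blue), "fx", "fy", "cx", "cy" (pixels), "xyz" and "attitude" of the camera in the world. Camera axes: x right, y down, z forward; pixel columns grow to the right and rows downward; lengths in mm; the calibration is good to about 2 mm. A picture is of the moment at which its call begins. There is no depth.
- arm.job_done(): hands the job in, once; it reports no verdict.
The state is a dict: "time": time; "joint_positions": joint angles; "dq": joint speeds; "effort": joint torques, N m; "eef_pos": TCP position; "tool_rot": TCP orientation; "ft_force": force on the tool from outside, world axes, zero at the start; "ft_torque": the same for the moment, N m; "width": finger opening in mm.
Only numpy, scipy, OpenCV 4.12 (cv2) and the standard library are available. Lean on these libraries where they do the work, as an engineer would, in place of code of your own. Each camera call takes 0.05 s, during which the arm holds its last target.

### The job

Lock up the medicine box: close its lid, then swing the padlock's raised shackle round until its free leg stands over the hole (through the eye of the lid's tongue), and press the shackle down until it clicks fully home and stays down. Do not knock over the mug, the coffee jar, the wine bottle or the pepper mill.

Things in the scene. Friction and masses are not known exactly. Their poses are not given: they have to be found in the camera images.
- medbox: White steel medicine box with green crosses, fixed, 200 (x) x 280 (y) x 120 mm high. Origin: centre of its underside; x points from its front (padlock side, nearest the robot) to its hinged back, y along its width, z up. A brass padlock body 32 (x) x 64 (y) x 60 mm high stands in a bracket on the middle of its front: centre at x = -128 mm, top 117 mm above the worktop.
- lid (a joint): Lid angle, rad: 0 shut, grows as it opens upward about the hinge on the box's back rim; at most 1.3. A steel plate 200 x 284 x 8 mm, about 0.5 kg; shut, its top is 128 mm above the worktop. A stiff hinge (about 0.75 N m) holds it at any angle: push its upper face or front edge down with some 3 to 8 N.
- lid_hinge (a point): On the lid's hinge axis (which runs along the box's y), at the middle of the box's back rim, 120 mm above the worktop.
- lid_front (a point): Middle of the lid's front edge, on its upper face; 200 mm from the hinge axis. A steel tongue, 4 mm thick and 32 mm wide, stands 45 mm out of this edge at the lid's underside, 18 mm to the +y side; its 17 mm square eye lies over the padlock's hole when the lid is shut (tongue top then 124 mm above the worktop).
- shackle_turn (a joint): Turn of the shackle about its long leg (heel, vertical), rad: 0 when the free leg (toe) is in line over its hole; positive swung out, counter-clockwise from above: at 1.57 it points away from the box. Range -0.3 to 2.6. Light friction (about 0.035 N m) holds it, so a fingertip can push it. Within about 0.1 of 0 the rounded toe finds the hole when pressed.
- shackle_lift (a joint): How far the shackle is pressed down, m: 0 raised (open), 0.025 fully home. It pushes back with 2 to 4 N at first, then up to about 18 N as the pawl is forced aside, and springs up again if let go before about 0.0205; beyond that the pawl snaps it home and it stays. Out of line the toe lands on the tongue or the key inside, and it stops at 0.006 to 0.013.
- crown (a point): Middle of the top of the shackle's level crown bar. The shackle is a square-shouldered steel U of 10 mm round bar, legs 36 mm apart between centres; raised, the crown's top is 182 mm above the worktop (65 mm above the padlock's top), and 157 mm when home.
- toe (a point): Lowest point of the shackle's free leg (toe), a rounded 10 mm bar end; raised it is 130 mm above the worktop.
- heel (a point): On the padlock's top (117 mm above the worktop) on the axis of the shackle's long leg, about which the shackle turns; 18 mm to the box's -y side of the padlock's middle.
- toe_hole (a point): Middle of the hole for the toe in the padlock's top, 36 mm from the heel along the box's +y; about 13 mm wide with rounded lips, 117 mm above the worktop.
- mug: Blue ceramic mug, 80 mm across, 92 mm high, standing loose beside the box. Origin: centre of its underside, z up its axis.
- coffee_jar: Glass coffee jar with a red cap, 76 mm across, 130 mm high, standing loose beside the box. Origin: centre of its underside, z up its axis.
- wine: Green wine bottle, 74 mm across, 290 mm high, standing loose to one side. Origin: centre of its underside, z up its axis.
- mill: Wooden pepper mill, 56 mm across, 180 mm high, standing loose to one side. Origin: centre of its underside, z up its axis.

How it is judged:
By the outcome, as a careful person would: the job done as asked, in the order asked, and still so for the second after the job is handed in, with the robot touching nothing.
It also fails if it takes over 54 s, if anything falls off the work surface, if the arm or the gripper's body presses on something with over 40 N, if the wrist force passes 120 N, or if a joint passes its speed limit or range.

## Working session

There is one attempt and no reset: what is moved stays moved. The work goes in short steps, Python scripts to look and compute and a tool call to move; the robot and the scene stay as the last step left them, time stands still between calls to the robot, and variables do not carry over. Pictures are saved under pics/ and viewed, and the job is handed in when it is done.

Besides the shell and the picture viewer there is one more tool, called as name([rows], argument=value, ...), one row to a line, values as JSON. step_arm: Moves the arm, as the interface text tells. Its arguments: {"type":"object","properties":{"moves":{"type":"array"},"jaw":{"type":"number"},"grip_force":{"type":"number"}},"required":["moves"]}

```bash
ls; mkdir -p pics; python3 - <<'E'
from bench import arm
import cv2,numpy as np
print(arm.get_obs())
for n in("scene","top"):
    f=arm.grab_frame(n); print(n,{k:v for k,v in f.items() if k!="pixels"})
    np.save(f"pics/{n}0.npy",f["pixels"])
    cv2.imwrite(f"pics/{n}0.png",cv2.resize(f["pixels"][:,:,::-1],(800,600),interpolation=cv2.INTER_CUBIC))
E
```

```text
pics
{'time': 0.0, 'joint_positions': array([-1.24498468e+00,  3.20270855e-01,  1.56572396e+00, -9.79150087e-06,
        1.25738318e+00, -1.99910971e-02]), 'dq': array([-0.0004013 ,  0.00010369, -0.00053321,  0.00270408, -0.00067984,
       -0.00064414]), 'effort': array([ 2.40217902e-03, -4.15514410e+01, -2.34165126e+01,  2.74851855e-04,
        8.36324209e-03, -9.04539888e-06]), 'eef_pos': array([ 194.75404203, -540.5280004 ,  252.476867  ]), 'tool_rot': array([ 0.95186795,  1.35466512, -0.95013455]), 'ft_force': array([-0.67606147,  0.3850611 ,  0.00616933]), 'ft_torque': array([ 0.0558439 , -0.00180391,  0.02314135]), 'width': 85.29653681417396}
scene {'fx': 367.6569847149875, 'fy': 367.6569847149875, 'cx': 255.2550255873852, 'cy': 191.54198633634897, 'xyz': array([1474.25613831,  227.38613036, 1003.45262993]), 'attitude': array([-1.51273319, -2.02507499,  0.84924045])}
top {'fx': 425.1813618745624, 'fy': 425.1813618745624, 'cx': 253.0350805014997, 'cy': 188.2353757235361, 'xyz': array([ 386.94317017,  -14.20761504, 1527.33921104]), 'attitude': array([-2.14616067,  2.11414107, -0.18098485])}
```

View pics/scene0.png

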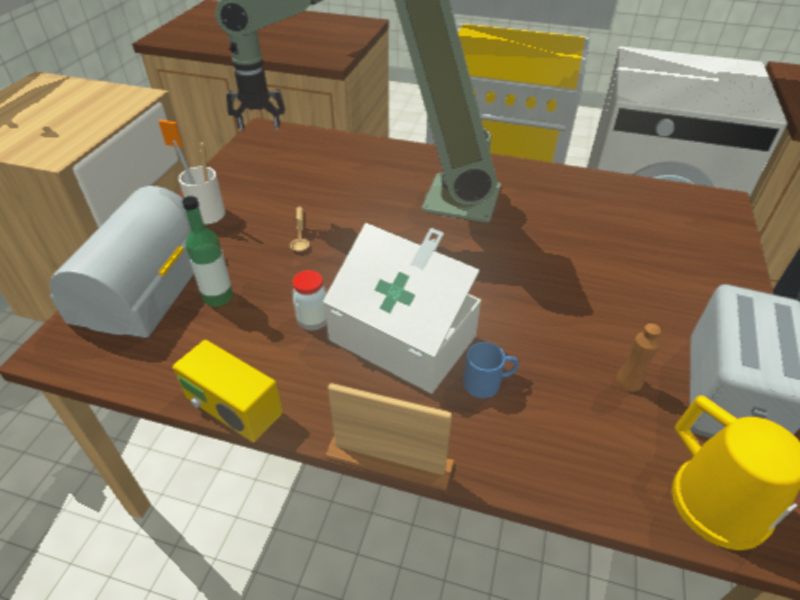

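View pics/top0.png

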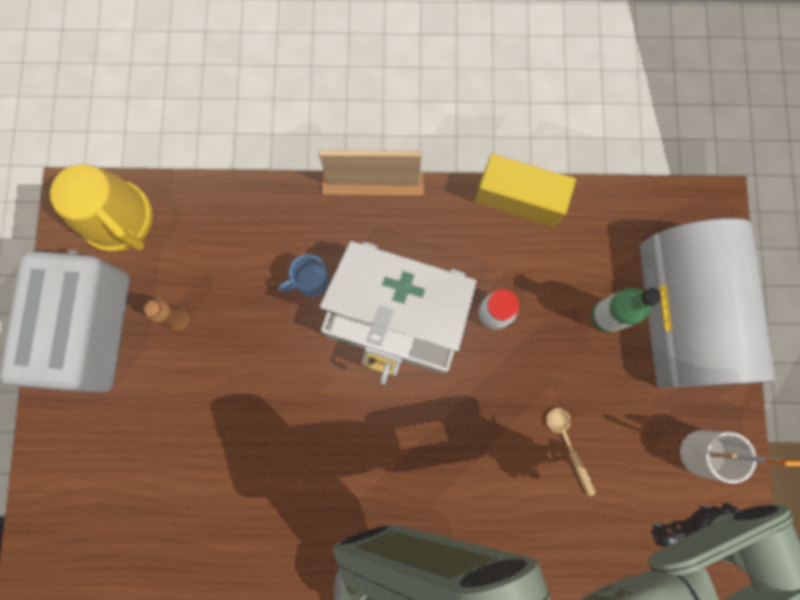

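The lid is partly open, about 0.5–0.7 rad, and the shackle is swung out at around (385,370) in the top view. I'll enlarge both views.

```bash
python3 - <<'E'
import cv2,numpy as np
a=np.load("pics/top0.npy")[:,:,::-1]
c=a[145:255,195:345]; cv2.imwrite("pics/topc.png",cv2.resize(c,None,fx=5.3,fy=5.3,interpolation=cv2.INTER_CUBIC))
a=np.load("pics/scene0.npy")[:,:,::-1]
c=a[135:255,200:350]; cv2.imwrite("pics/scenec.png",cv2.resize(c,None,fx=5,fy=5,interpolation=cv2.INTER_CUBIC))
E
```

```text
(no output)
```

View pics/topc.png

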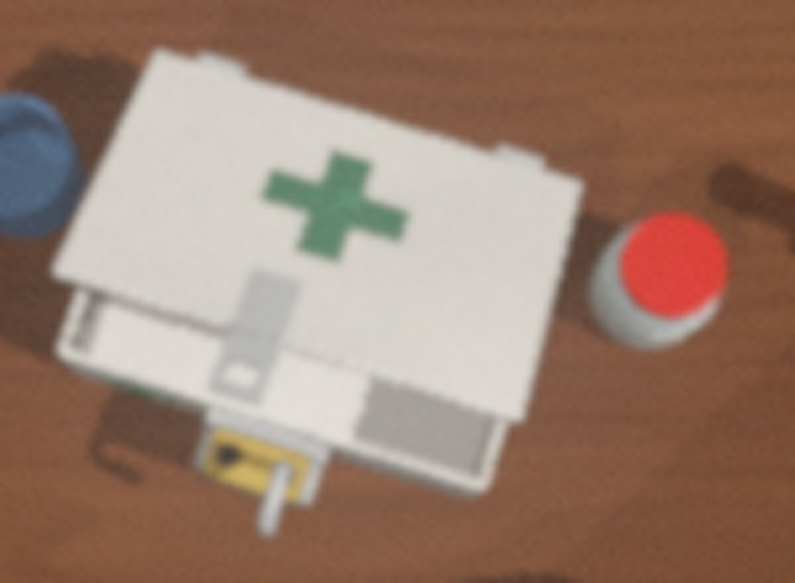

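View pics/scenec.png

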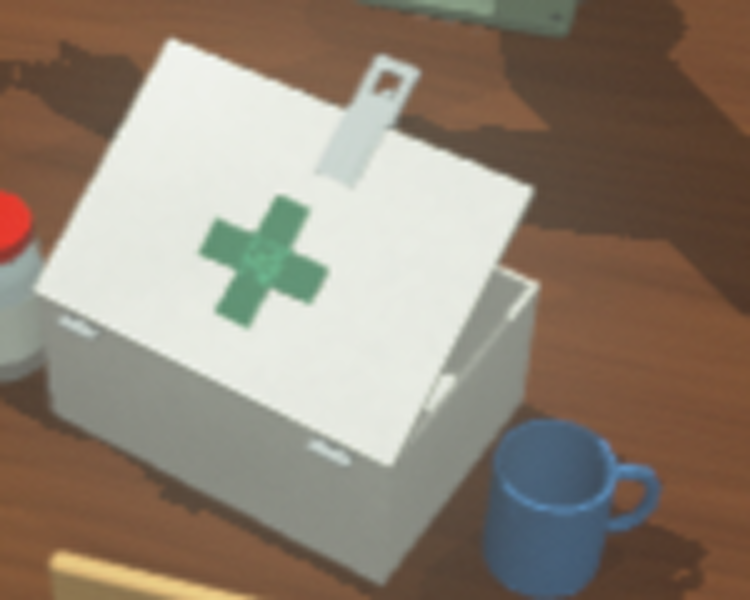

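```bash
cat > fit.py <<'E'
import numpy as np
from scipy.spatial.transform import Rotation as R
CAM={'scene':(367.657,255.255,191.542,np.array([1474.256,227.386,1003.453]),R.from_rotvec([-1.51273319,-2.02507499,0.84924045])),
'top':(425.181,253.035,188.235,np.array([386.943,-14.208,1527.339]),R.from_rotvec([-2.14616067,2.11414107,-0.18098485]))}
def proj(cam,p):
    f,cx,cy,t,A=CAM[cam]; q=A.inv().apply(np.asarray(p)-t); return np.array([f*q[0]/q[2]+cx,f*q[1]/q[2]+cy])
def ray(cam,u,v,z):
    f,cx,cy,t,A=CAM[cam]; d=A.apply([(u-cx)/f,(v-cy)/f,1]); return t+d*(z-t[2])/d[2]
def lidp(th,r,y,h): return np.array([100-r*np.cos(th)+h*np.sin(th),y,120+r*np.sin(th)+h*np.cos(th)])
def W(p,b): # b: x,y,yaw
    c,s=np.cos(b[2]),np.sin(b[2]); return np.array([b[0]+c*p[0]-s*p[1],b[1]+s*p[0]+c*p[1],p[2]])
E
cat > run.py <<'E'
from fit import *
from scipy.optimize import least_squares
T=lambda U,V:((U+.5)/5.3-.5+195,(V+.5)/5.3-.5+145)
S=lambda U,V:((U+.5)/5-.5+200,(V+.5)/5-.5+135)
L=lambda r,y,h:(lambda q:lidp(q[3],r,y,h))
B=lambda x,y,z:(lambda q:np.array([x,y,z]))
K=lambda rad,z:(lambda q:np.array([-128-rad*np.sin(q[4]),-18+rad*np.cos(q[4]),z]))
obs=[('top',T(155,50),L(0,142,8)),('top',T(583,183),L(0,-142,8)),('top',T(52,275),L(200,142,4)),('top',T(523,420),L(200,-142,4)),
('top',T(58,352),B(-100,140,120)),('top',T(488,490),B(-100,-140,120)),('top',T(228,457),B(-128,18,117)),('top',T(240,377),L(228,18,4)),
('top',T(289,466),K(0,177)),('top',T(267,530),K(38,177)),
('scene',S(38,292),L(0,-142,8)),('scene',S(392,465),L(0,142,8)),('scene',S(172,40),L(200,-142,8)),('scene',S(535,188),L(200,142,8)),
('scene',S(538,285),B(-100,140,120)),('scene',S(383,583),B(100,140,0)),('scene',S(390,82),L(228,18,4)),('scene',S(55,408),B(100,-140,0))]
def f(q): return np.concatenate([proj(c,W(m(q),q))-np.array(o) for c,o,m in obs])
s=least_squares(f,[450,0,-.2,.6,1.6],loss='soft_l1')
print(s.x); print(np.round(s.fun.reshape(-1,2),1))
q=s.x
for n,p in dict(heel=[-128,-18,117],hole=[-128,18,117],toe=K(36,130)(q),lidfront=lidp(q[3],200,0,8),hinge=[100,0,120],eye=lidp(q[3],228,18,4)).items(): print(n,W(np.array(p,float),q).round(1))
T8=lambda U,V:((U+.5)*.64-.5,(V+.5)*.64-.5)
for n,c,uv,z in [('mugtop','top',(308,271),92),('jarcap','top',(502,305),130),('wine','top',(652,297),290),('mill top','top',(153,308),180),('mug','scene',(483,388),0),('wine','scene',(217,298),10)]: print(n,ray(c,*T8(*uv),z).round(0))
E
python3 run.py
```

```text
[ 6.04814971e+02 -1.39364605e+01 -2.90630867e-01  6.86321907e+00
  5.28692007e+00]
[[ -0.    0.4]
 [ -0.4  -0. ]
 [ -0.1   0.3]
 [ -0.6   0.7]
 [ -0.2   1. ]
 [ -0.7   0.4]
 [  0.1   0.3]
 [  0.2  -0.2]
 [ -1.3   0.7]
 [ -0.3 -22.9]
 [ -1.4   0.1]
 [ -0.2   0.7]
 [ -0.8  -0.4]
 [ -0.3  -0.2]
 [  0.1  -0.4]
 [ -0.1   0.5]
 [ -0.7   0.4]
 [ -0.6   1.2]]
heel [477.    5.5 117. ]
hole [487.3  40.  117. ]
toe [511.6  15.6 130. ]
lidfront [544.5   4.1 236.3]
hinge [700.6 -42.6 120. ]
eye [525.2  28.7 248.3]
mugtop [686. 186.  92.]
jarcap [ 610. -235.  130.]
wine [ 604. -493.  290.]
mill top [585. 489. 180.]
mug [695. 194.   0.]
wine [ 618. -488.   10.]
```

```bash
sed -i 's/\[450,0,-.2,.6,1.6\]/[600,-14,-.29,.58,1.8]/' run.py; python3 run.py | grep -v '^ \['; python3 -c "
from scipy.spatial.transform import Rotation as R
print(R.from_rotvec([ 0.95186795,  1.35466512, -0.95013455]).as_matrix().round(3))"
```

```text
[ 6.05270076e+02 -1.38845834e+01 -2.90953487e-01  5.78213584e-01
  1.63705550e+00]
[[-0.   0.2]
heel [477.5   5.6 117. ]
hole [487.8  40.1 117. ]
toe [442.4  13.6 130. ]
lidfront [544.8   4.2 236. ]
hinge [701.1 -42.6 120. ]
eye [525.4  28.8 248. ]
mugtop [686. 186.  92.]
jarcap [ 610. -235.  130.]
wine [ 604. -493.  290.]
mill top [585. 489. 180.]
mug [695. 194.   0.]
wine [ 618. -488.   10.]
[[-0.001  0.941  0.339]
 [ 0.002  0.339 -0.941]
 [-1.     0.    -0.002]]
```

```bash
cat > h.py <<'E'
from bench import arm
from fit import *
b=[605.27,-13.88,-0.29095]
def go(p,yaw,o=None):
    o=o or arm.get_obs(); M=R.from_rotvec(o['tool_rot'])
    z=M.as_matrix()[:,2]; cur=np.degrees(np.arctan2(z[1],z[0]))
    yz=np.radians(yaw); zz=np.array([np.cos(yz),np.sin(yz),0]); x=np.array([0,0,-1.]); 
    T=R.from_matrix(np.stack([x,np.cross(zz,x),zz],1))
    print('t',o['time'],'pos',o['eef_pos'].round(1),'yaw',cur.round(2),'F',o['ft_force'].round(1),'w',round(o['width'],1))
    print('shift cm',(M.inv().apply(np.array(p)-o['eef_pos'])/10).round(2),'turn deg',np.degrees((M.inv()*T).as_rotvec()).round(2))
E
python3 - <<'E'
from h import *
print(arm.tips_ahead)
p=W(np.array([-50,-40,300.]),b); print(p); go(p,77)
E
```

```text
22.0
[545.89691347 -37.85575016 300.        ]
t 0.1 pos [ 194.8 -540.6  252.6] yaw -70.19 F [-0.   0.2  0.4] w 85.7
shift cm [ -4.69  50.08 -35.4 ] turn deg [-1.4719e+02 -3.0000e-02 -1.2000e-01]
```

step_arm([
  [-2,1,-0.7,-3,0,0],
  [-4,3,-2,-9,0,0],
  [-6,6,-4,-16,0,0],
  [-7,9,-6.5,-24,0,0],
  [-7,12.5,-9,-32,0,0],
  [-7,16,-11.5,-40,0,0],
  [-7,19.5,-14,-48,0,0],
  [-7,23,-16.5,-56,0,0],
  [-7,26.5,-19,-64,0,0],
  [-7,30,-21,-70,0,0],
], jaw=0, grip_force=20)

```text
time: 1.1
eef_pos: [406.3, -239.8, 323.2]
tool_rot: [-0.001, 1.571, 0.002]
ft_force: [0.5, -0.4, 0.2]
width: -0.4
```

```bash
python3 - <<'E'
from h import *
go(W(np.array([-50,-40,285.]),b),77)
print(arm.get_obs()['joint_positions'].round(2))
E
```

```text
t 1.1 pos [ 406.3 -239.8  323.2] yaw 0.1 F [ 0.5 -0.4  0.2] w -0.4
shift cm [ 3.82 20.16 14.  ] turn deg [-7.69e+01 -1.00e-02 -3.00e-02]
[-0.56  0.12  1.66  0.    1.37 -0.56]
```

step_arm([
  [0,1.5,1,-6,0,0],
  [0,4,2.8,-14,0,0],
  [0,7,4.8,-22,0,0],
  [0,10,7,-30,0,0],
  [0.5,13,9,-38,0,0],
  [1,15.5,11,-46,0,0],
  [2,17.5,12.5,-54,0,0],
  [3,19,13.4,-62,0,0],
  [3.5,19.9,13.8,-70,0,0],
  [3.8,20.15,14,-77,0,0],
])

```text
time: 2.1
eef_pos: [546.6, -39.5, 284.0]
tool_rot: [-1.042, 1.308, 1.045]
ft_force: [-0.2, -0.5, 0.0]
width: -0.0
```

```bash
python3 - <<'E'
from h import *
import cv2
go(W(np.array([-50,-40,149.]),b),77)
f=arm.grab_frame('top')['pixels'][:,:,::-1]
cv2.imwrite('pics/t1.png',cv2.resize(f[130:270,170:370],None,fx=4,fy=4,interpolation=cv2.INTER_CUBIC))
E
```

```text
t 2.1 pos [546.6 -39.5 284. ] yaw 77.21 F [-0.2 -0.5  0. ] w -0.0
shift cm [13.5   0.07  0.14] turn deg [ 0.21 -0.01 -0.13]
```

View pics/t1.png

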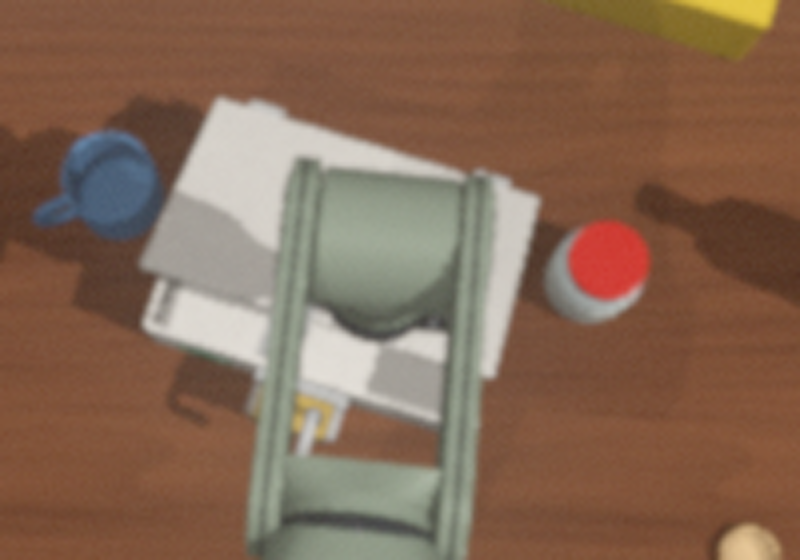

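The arm is over the front of the lid and the lid hasn't moved. Next I push straight down.

step_arm([
  [1,0,0,0,0,0],
  [2,0,0,0,0,0],
  [2.8,0,0,0,0,0],
  [3.6,0,0,0,0,0],
  [4.4,0,0,0,0,0],
  [5.2,0,0,0,0,0],
  [6,0,0,0,0,0],
  [6.8,0,0,0,0,0],
  [7.5,0,0,0,0,0],
  [8,0,0,0,0,0],
])

```text
time: 3.15
eef_pos: [546.3, -40.6, 204.5]
tool_rot: [-1.038, 1.31, 1.039]
ft_force: [-0.0, -0.5, 1.2]
width: 0.4
```

step_arm([
  [0.7,0,0,0,0,0],
  [1.4,0,0,0,0,0],
  [2.1,0,0,0,0,0],
  [2.8,0,0,0,0,0],
  [3.4,0,0,0,0,0],
  [4,0,0,0,0,0],
  [4.5,0,0,0,0,0],
  [4.9,0,0,0,0,0],
  [5.2,0,0,0,0,0],
  [5.2,0,0,0,0,0],
])

```text
time: 4.15
eef_pos: [546.7, -40.7, 152.8]
tool_rot: [-1.038, 1.309, 1.038]
ft_force: [-0.3, -0.4, 0.3]
width: -0.1
```

```bash
python3 - <<'E'
from h import *
import cv2
go(W(np.array([-50,-40,149.]),b),77)
f=arm.grab_frame('scene')['pixels'][:,:,::-1]
cv2.imwrite('pics/s2.png',cv2.resize(f[115:255,190:360],None,fx=4.2,fy=4.2,interpolation=cv2.INTER_CUBIC))
E
```

```text
t 4.15 pos [546.7 -40.7 152.8] yaw 76.81 F [-0.3 -0.4  0.3] w -0.1
shift cm [0.38 0.14 0.26] turn deg [-0.19 -0.01 -0.  ]
```

View pics/s2.png

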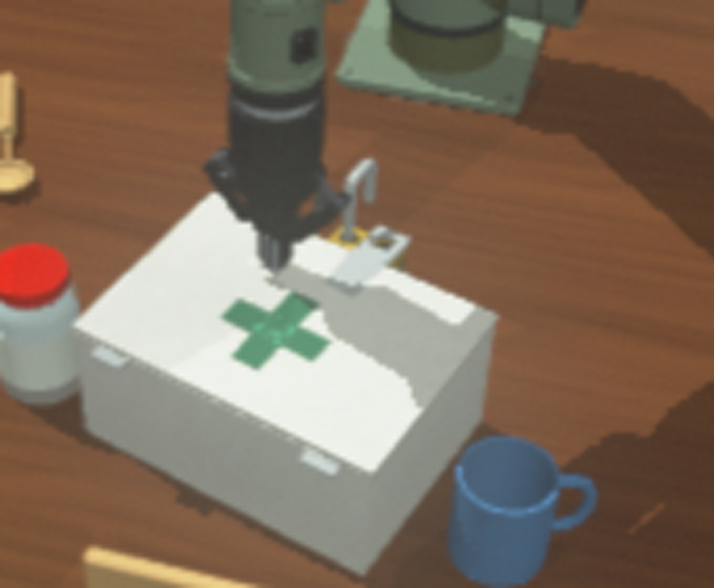

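The lid is nearly shut, the tongue is over the padlock, and the shackle is upright and swung out. A little further down should seat it.

step_arm([
  [0.1,0,0,0,0,0],
  [0.2,0,0,0,0,0],
  [0.3,0,0,0,0,0],
  [0.35,0,0,0,0,0],
  [0.4,0,0,0,0,0],
  [0.45,0,0,0,0,0],
  [0.5,0,0,0,0,0],
  [0.5,0,0,0,0,0],
  [0.5,0,0,0,0,0],
  [0.5,0,0,0,0,0],
])

```text
time: 5.2
eef_pos: [546.9, -40.7, 150.0]
tool_rot: [-1.039, 1.308, 1.037]
ft_force: [-2.6, 0.1, 10.6]
width: 0.0
```

Force rose to 10.6 N at tip height 128 mm, so the lid is seated. Next I go up and over to the crown.

```bash
python3 - <<'E'
from h import *
th=1.637
p=W(np.array([-128-18*np.sin(th),-18+18*np.cos(th),240.]),b); print(p); go(p,77.1)
E
```

```text
[459.93877528   9.60636191 240.        ]
t 5.2 pos [546.9 -40.7 150. ] yaw 76.81 F [-2.6  0.1 10.6] w 0.0
shift cm [-9.02  9.6   2.92] turn deg [-0.29  0.01  0.1 ]
```

step_arm([
  [-1.5,0,0,0,0,0],
  [-4,0,0,0,0,0],
  [-6.5,0.8,0.3,0,0,0],
  [-8,2.2,0.7,0,0,0],
  [-8.7,4.2,1.3,0,0,0],
  [-9,6.2,1.9,0,0,0],
  [-9,8,2.4,0,0,0],
  [-9,9.2,2.8,0,0,0],
  [-9,9.6,2.9,-0.3,0,0],
  [-9,9.6,2.9,-0.3,0,0],
], jaw=4)

```text
time: 6.2
eef_pos: [459.7, 9.6, 238.3]
tool_rot: [-1.043, 1.307, 1.042]
ft_force: [0.1, 0.0, 0.2]
width: 39.9
```

```bash
python3 - <<'E'
from h import *
import cv2
th=1.637
p=W(np.array([-128-18*np.sin(th),-18+18*np.cos(th),184.]),b); print(p); go(p,77.1)
f=arm.grab_frame('scene')['pixels'][:,:,::-1]
cv2.imwrite('pics/s3.png',cv2.resize(f[105:245,190:360],None,fx=4.2,fy=4.2,interpolation=cv2.INTER_CUBIC))
E
```

```text
[459.93877528   9.60636191 184.        ]
t 6.2 pos [459.7   9.6 238.3] yaw 77.15 F [0.1 0.  0.2] w 39.9
shift cm [ 5.43 -0.02  0.01] turn deg [ 0.05 -0.01  0.02]
```

View pics/s3.png

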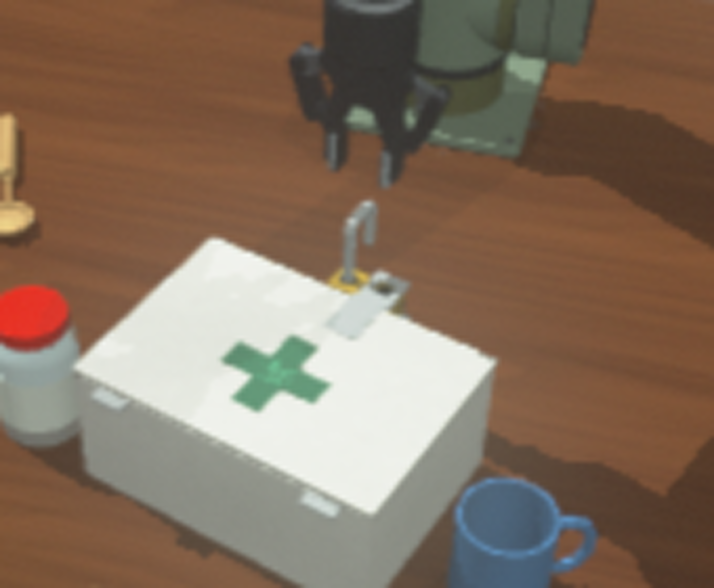

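The lid is shut and the open jaws straddle the crown at about (365,205). Lower, then narrow the jaws.

step_arm([
  [0.6,0,0,0,0,0],
  [1.4,0,0,0,0,0],
  [2.2,0,0,0,0,0],
  [3,0,0,0,0,0],
  [3.8,0,0,0,0,0],
  [4.5,0,0,0,0,0],
  [5,0,0,0,0,0],
  [5.4,0,0,0,0,0],
  [5.4,0,0,0,0,0],
  [5.4,0,0,0,0,0],
])

```text
time: 7.25
eef_pos: [459.9, 9.4, 184.4]
tool_rot: [-1.042, 1.307, 1.042]
ft_force: [-0.2, -1.4, -0.1]
width: 39.9
```

step_arm([
  [0,0,0,0,0,0],
  [0,0,0,0,0,0],
  [0,0,0,0,0,0],
  [0,0,0,0,0,0],
  [0,0,0,0,0,0],
  [0,0,0,0,0,0],
  [0,0,0,0,0,0],
  [0,0,0,0,0,0],
  [0,0,0,0,0,0],
  [0,0,0,0,0,0],
], jaw=1.5, grip_force=20)

```text
time: 8.25
eef_pos: [459.8, 9.5, 184.3]
tool_rot: [-1.042, 1.307, 1.042]
ft_force: [-0.1, -0.9, -0.2]
width: 14.9
```

```bash
python3 - <<'E'
from h import *
import cv2
o=arm.get_obs()
# arc in tool frame
M=R.from_rotvec(o['tool_rot'])
for th in np.linspace(1.637,0,11):
    p=W(np.array([-128-18*np.sin(th),-18+18*np.cos(th),183.5]),b)
    print((M.inv().apply(p-o['eef_pos'])/10).round(2), round(np.degrees(1.637-th),1))
go(p,77.1-93.8)
f=arm.grab_frame('scene')['pixels'][:,:,::-1]
cv2.imwrite('pics/s4.png',cv2.resize(f[105:245,190:360],None,fx=4.2,fy=4.2,interpolation=cv2.INTER_CUBIC))
E
```

```text
[ 0.08 -0.01  0.02] 0.0
[ 0.08 -0.04  0.31] 9.4
[ 0.08 -0.11  0.6 ] 18.8
[ 0.08 -0.22  0.87] 28.1
[ 0.08 -0.38  1.11] 37.5
[ 0.08 -0.58  1.33] 46.9
[ 0.08 -0.81  1.51] 56.3
[ 0.08 -1.07  1.66] 65.7
[ 0.08 -1.35  1.76] 75.0
[ 0.08 -1.64  1.81] 84.4
[ 0.08 -1.93  1.81] 93.8
t 8.25 pos [459.8   9.5 184.3] yaw 77.11 F [-0.1 -0.9 -0.2] w 14.9
shift cm [ 0.08 -1.93  1.81] turn deg [ 9.381e+01 -0.000e+00  1.000e-02]
```

View pics/s4.png

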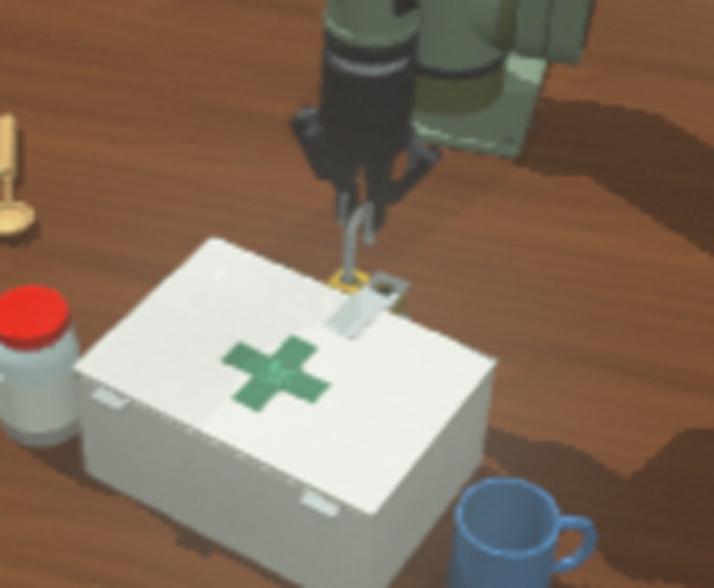

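The pads straddle the crown with about 2.5 mm clearance each side. Now the arc around the heel.

step_arm([
  [0,0,0.15,4.7,0,0],
  [0,-0.03,0.3,9.4,0,0],
  [0,-0.06,0.45,14.1,0,0],
  [0,-0.1,0.59,18.8,0,0],
  [0,-0.16,0.73,23.5,0,0],
  [0,-0.22,0.86,28.1,0,0],
  [0,-0.3,0.99,32.8,0,0],
  [0,-0.38,1.1,37.5,0,0],
  [0,-0.48,1.22,42.2,0,0],
  [0,-0.58,1.32,46.9,0,0],
])

```text
time: 9.3
eef_pos: [467.9, 20.9, 184.2]
tool_rot: [-0.411, 1.533, 0.411]
ft_force: [-1.9, -0.8, -0.3]
width: 14.7
```

```bash
python3 - <<'E'
from h import *
o=arm.get_obs(); M=R.from_rotvec(o['tool_rot'])
for th in np.linspace(.8185,0,6):
    p=W(np.array([-128-18*np.sin(th),-18+18*np.cos(th),184.3]),b)
    print((M.inv().apply(p-o['eef_pos'])/10).round(2), round(np.degrees(.8185-th),1))
go(p,-16.67)
E
```

```text
[-0.01 -0.    0.06] 0.0
[-0.01 -0.02  0.35] 9.4
[-0.01 -0.1   0.64] 18.8
[-0.01 -0.21  0.91] 28.1
[-0.01 -0.37  1.16] 37.5
[-0.01 -0.57  1.38] 46.9
t 9.3 pos [467.9  20.9 184.2] yaw 30.03 F [-1.9 -0.8 -0.3] w 14.7
shift cm [-0.01 -0.57  1.38] turn deg [ 4.67e+01 -8.00e-02  2.00e-02]
```

step_arm([
  [0,0,0.17,4.7,0,0],
  [0,-0.02,0.33,9.4,0,0],
  [0,-0.05,0.48,14.1,0,0],
  [0,-0.1,0.63,18.8,0,0],
  [0,-0.15,0.77,23.5,0,0],
  [0,-0.21,0.9,28.1,0,0],
  [0,-0.29,1.03,32.8,0,0],
  [0,-0.37,1.15,37.5,0,0],
  [0,-0.47,1.27,42.2,0,0],
  [0,-0.57,1.38,46.7,0,0],
])

```text
time: 10.3
eef_pos: [482.6, 23.2, 184.2]
tool_rot: [0.229, 1.56, -0.229]
ft_force: [-0.9, 0.2, 1.5]
width: 14.7
```

step_arm([
  [0,0,0,0,0,0],
  [0,0,0,0,0,0],
  [0,0,0,0,0,0],
  [0,0,0,0,0,0],
  [0,0,0,0,0,0],
  [0,0,0,0,0,0],
  [0,0,0,0,0,0],
  [0,0,0,0,0,0],
  [0,0,0,0,0,0],
  [0,0,0,0,0,0],
], jaw=0.8, grip_force=25)

```text
time: 11.3
eef_pos: [483.1, 23.1, 184.3]
tool_rot: [0.226, 1.559, -0.226]
ft_force: [-2.1, 1.2, 0.4]
width: 8.8
```

```bash
python3 - <<'E'
from h import *
import cv2
go(W(np.array([-128,0,184.]),b),-16.67); print(arm.get_obs()['ft_torque'])
f=arm.grab_frame('scene')['pixels'][:,:,::-1]
cv2.imwrite('pics/s5.png',cv2.resize(f[125:205,210:310],None,fx=7,fy=7,interpolation=cv2.INTER_CUBIC))
E
```

```text
t 11.3 pos [483.1  23.1 184.3] yaw -16.49 F [-2.1  1.2  0.4] w 8.8
shift cm [ 0.03 -0.04 -0.03] turn deg [ 0.18 -0.01 -0.  ]
[ 0.28407176  0.16758053 -0.0417312 ]
```

View pics/s5.png

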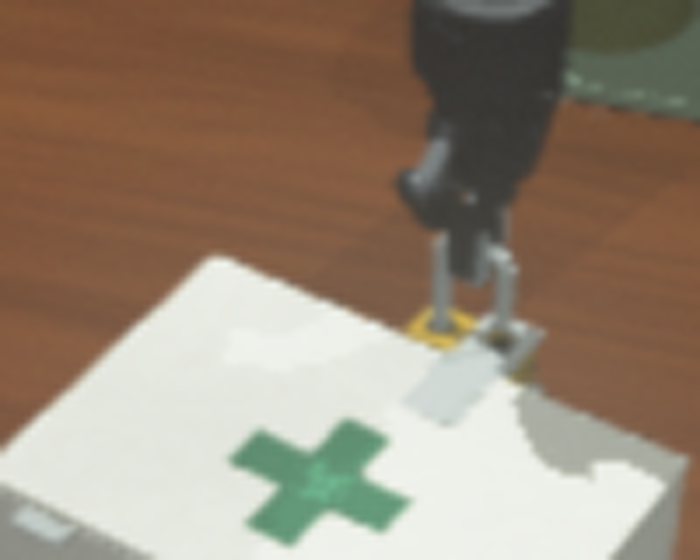

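The toe stands over the eye and the crown is gripped with small side forces. Press in two stages with a firm grip.

step_arm([
  [0,0,0,0,0,0],
  [0,0,0,0,0,0],
  [0.1,0,0,0,0,0],
  [0.2,0,0,0,0,0],
  [0.35,0,0,0,0,0],
  [0.5,0,0,0,0,0],
  [0.65,0,0,0,0,0],
  [0.8,0,0,0,0,0],
  [0.9,0,0,0,0,0],
  [1,0,0,0,0,0],
], jaw=0.5, grip_force=90)

```text
time: 12.35
eef_pos: [483.2, 23.1, 174.2]
tool_rot: [0.226, 1.559, -0.226]
ft_force: [-3.1, 1.9, 2.5]
width: 7.0
```

```bash
python3 - <<'E'
from h import *
import cv2
f=arm.grab_frame('scene')['pixels'][:,:,::-1]
cv2.imwrite('pics/s6.png',cv2.resize(f[125:205,210:310],None,fx=7,fy=7,interpolation=cv2.INTER_CUBIC))
E
```

```text
(no output)
```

View pics/s6.png

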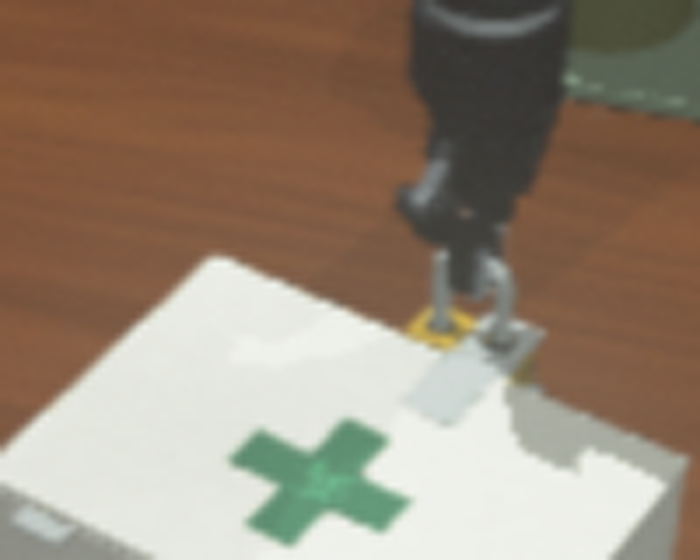

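The shackle went down with the gripper and the toe has entered the eye. I'll continue to full depth.

step_arm([
  [0.15,0,0,0,0,0],
  [0.3,0,0,0,0,0],
  [0.5,0,0,0,0,0],
  [0.7,0,0,0,0,0],
  [0.9,0,0,0,0,0],
  [1.1,0,0,0,0,0],
  [1.3,0,0,0,0,0],
  [1.5,0,0,0,0,0],
  [1.6,0,0,0,0,0],
  [1.65,0,0,0,0,0],
])

```text
time: 13.4
eef_pos: [483.7, 23.3, 159.1]
tool_rot: [0.227, 1.557, -0.226]
ft_force: [-3.9, 4.3, 14.7]
width: 6.7
```

```bash
python3 - <<'E'
from h import *
import cv2
go(W(np.array([-128,0,158.]),b),-16.67)
f=arm.grab_frame('scene')['pixels'][:,:,::-1]
cv2.imwrite('pics/s7.png',cv2.resize(f[125:205,210:310],None,fx=7,fy=7,interpolation=cv2.INTER_CUBIC))
E
```

```text
t 13.4 pos [483.7  23.3 159.1] yaw -16.51 F [-3.9  4.3 14.7] w 6.7
shift cm [ 0.11 -0.07 -0.09] turn deg [ 0.16  0.1  -0.05]
```

View pics/s7.png

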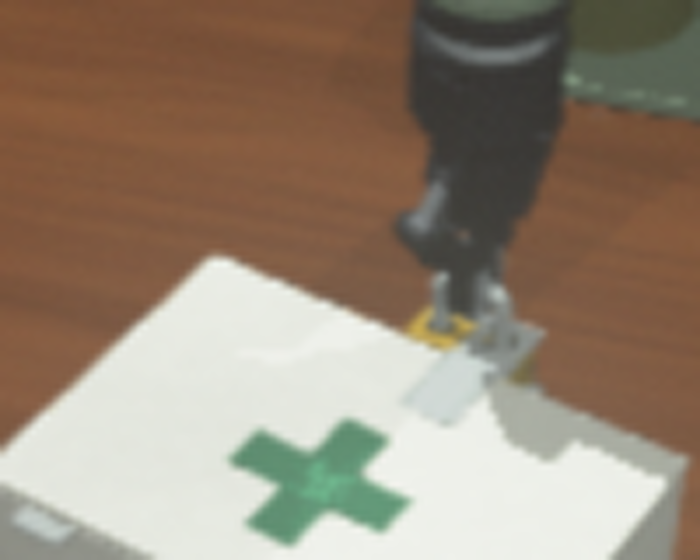

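step_arm([
  [0.05,0,0,0,0,0],
  [0.1,0,0,0,0,0],
  [0.15,0,0,0,0,0],
  [0.2,0,0,0,0,0],
  [0.25,0,0,0,0,0],
  [0.3,0,0,0,0,0],
  [0.3,0,0,0,0,0],
  [0.3,0,0,0,0,0],
  [0.3,0,0,0,0,0],
  [0.3,0,0,0,0,0],
])

```text
time: 14.45
eef_pos: [484.5, 23.5, 158.8]
tool_rot: [0.227, 1.554, -0.225]
ft_force: [-7.7, 4.4, 29.1]
width: 7.0
```

Force rose to 29 N with only 0.3 mm of travel, so this is a hard stop past the pawl. I'll release, rise and look.

step_arm([
  [-0.3,0,0,0,0,0],
  [-0.3,0,0,0,0,0],
  [-0.3,0,0,0,0,0],
  [-0.3,0,0,0,0,0],
  [-0.3,0,0,0,0,0],
  [-0.3,0,0,0,0,0],
  [-0.5,0,0,0,0,0],
  [-1,0,0,0,0,0],
  [-2,0,0,0,0,0],
  [-4,0,0,0,0,0],
], jaw=3, grip_force=20)

```text
time: 15.45
eef_pos: [482.4, 23.0, 194.9]
tool_rot: [0.225, 1.561, -0.226]
ft_force: [0.5, 0.3, 0.4]
width: 30.0
```

step_arm([
  [-3,0,0,0,0,0],
  [-6,0,0,0,0,0],
  [-9,0,0,0,0,0],
  [-10,-1,0,0,0,0],
  [-10,-3,0,0,0,0],
  [-10,-6,0,0,0,0],
  [-10,-10,0,0,0,0],
  [-10,-14,0,0,0,0],
  [-10,-17,0,0,0,0],
  [-10,-18,0,0,0,0],
])

```text
time: 16.45
eef_pos: [430.6, -151.9, 294.5]
tool_rot: [0.228, 1.56, -0.229]
ft_force: [1.0, 0.2, 0.7]
width: 30.2
```

```bash
python3 - <<'E'
from h import *
import cv2
o=arm.get_obs();print(o['time'],o['eef_pos'],o['ft_force'])
fs=arm.grab_frame('scene')['pixels'][:,:,::-1]; ft=arm.grab_frame('top')['pixels'][:,:,::-1]
cv2.imwrite('pics/s8f.png',cv2.resize(fs,(800,600)))
A=cv2.resize(fs[125:205,210:310],(400,320),interpolation=cv2.INTER_CUBIC)
A=cv2.resize(fs[135:195,235:310],(400,320),interpolation=cv2.INTER_CUBIC)
B_=cv2.resize(ft[190:250,215:290],(400,320),interpolation=cv2.INTER_CUBIC)
cv2.imwrite('pics/s8.png',np.hstack([A,B_]))
cv2.imwrite('pics/t8f.png',cv2.resize(ft,(800,600)))
for z in (157,182):
  for n,y in(('heel',-18),('mid',0),('toe',18)):
    p=W(np.array([-128,y,z-5.]),b)
    s=proj('scene',p); t=proj('top',p); print(z,n,((s-[235,135]+.5)*[400/75,320/60]).round(0),(400+(t[0]-215+.5)*400/75).round(0),((t[1]-190+.5)*320/60).round(0))
E
```

```text
16.45 [ 430.62443095 -151.91112789  294.46590714] [1.02332218 0.19764754 0.66394691]
157 heel [203. 155.] 578.0 235.0
157 mid [226. 165.] 550.0 226.0
157 toe [249. 174.] 522.0 217.0
182 heel [205. 126.] 578.0 232.0
182 mid [228. 136.] 549.0 223.0
182 toe [251. 145.] 520.0 214.0
```

View pics/s8.png

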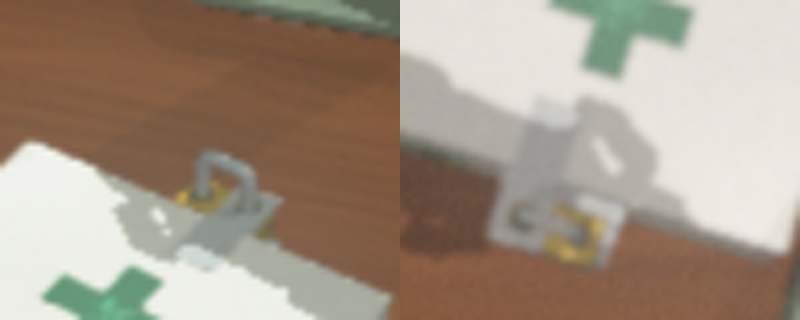

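View pics/s8f.png

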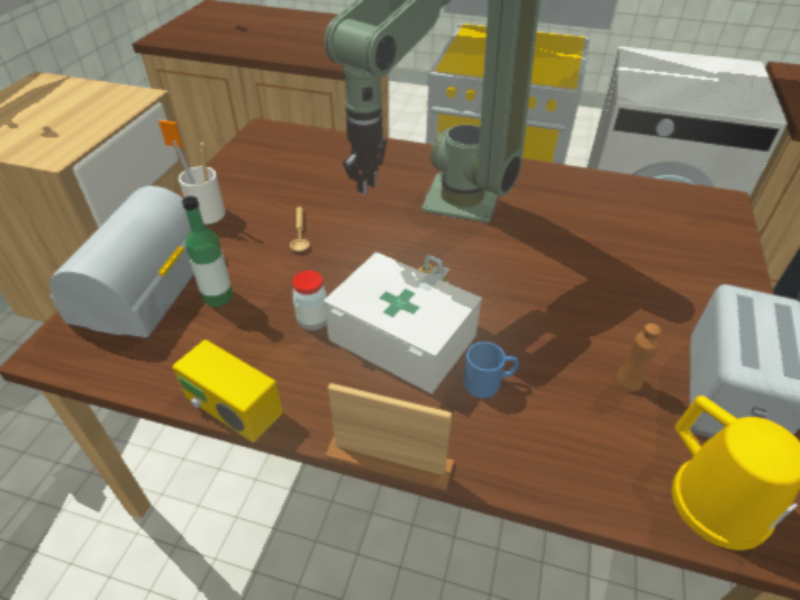

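The crown's corners are at (205,157) and (245,172). That matches the predicted home position (203,155)/(249,174), not the raised one at about 29 px higher. All the other objects are standing, so I'm handing in.

```bash
python3 -c "
from bench import arm
print(arm.job_done())"
```

```text
the job is handed in; nothing more can be done
None
```

The medicine box is locked, and I handed the job in at about 16.5 s of the 54 s allowed.

- **Lid:** I pushed it shut with the closed fingertips. It seated at 128 mm with about 11 N.
- **Shackle:** I straddled the crown with the jaws and swung it about 94° round the heel, until the toe stood over the eye. Then I gripped it and pressed it down 25 mm.
- **Click:** The force rose to 29 N with only 0.3 mm more travel, which I took as the hard stop past the pawl.

The last pictures, taken with the gripper clear, show:
- The lid is shut.
- The toe is down through the tongue's eye, and the crown is within about 1 px of its computed home height, which is about 5 px below the raised one. It stayed down after release.
- The mug, jar, bottle and mill are all standing where they were.

No check failed. One reading was odd: the finger opening read 7–9 mm while holding the 10 mm bar. I put that down to soft pads and did not check it further.

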